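# Seat and clamp the membrane test cell

### The job

Push the membrane test cell across its nest until it sits squarely home against the two pins at the back and the one pin at the clamp's side, without lifting it. Then push the toggle clamp's raised lever over, outwards and down, past its dead point until it snaps into lock and holds the cell by itself, and take the hand away. Leave the other things on the bench where they are.

Things in the scene. Friction and masses are not known exactly. Their poses are not given: they have to be found in the camera images.
- nest: Fixed black base plate, 170 mm (x) by 280 mm (y), 12 mm thick, with a steel toggle clamp on its +y half. Origin at the centre of its underside, on the bench; +x is its back, +y the clamp's side; front (-x) and right (-y) are open. Clamp bracket: x -0.003 to 0.043, y 0.043 to 0.129, up to 79 mm above the bench.
- back_pin_0 (a point): Right-hand back locating pin, steel, upright, 10 mm across, 16 mm above the plate; point on its axis at the plate's top face: (0.070, -0.070, 0.012) in the nest's frame.
- back_pin_1 (a point): The other back pin, same size, at (0.070, -0.010, 0.012) in the nest's frame.
- side_pin (a point): Pin at the clamp's side, same size, at (0.020, 0.025, 0.012) in the nest's frame.
- nest_home (a point): Point on the plate's top face, at (0.020, -0.040, 0.012) in the nest's frame, over which the cell's centre lies when the cell touches all three pins with its sides parallel to the nest's. Axes as the nest's.
- cell: Membrane test cell, loose on the plate: flat block 90 (x) by 120 (y) by 26 mm, white body, thin black gasket, clear lid, about 0.4 kg; steel pad 32 mm wide, 4 mm high in the middle of the lid; two hose barbs 18 mm high at x 0.026, y +-0.042. Origin: centre of underside. Starts 20 to 35 mm short of home in the nest's -x, 12 to 22 mm in -y, yaw -0.15 to 0.2 rad from the nest's. Slides with 2 to 6 N.
- clamp_lever (a joint): Turn of the clamp's lever, rad. 0: fully open, raised 1.19 rad above level, pointing up and out to the nest's +y (starts below 0.1). Grows as the lever is pushed out and down; it stands 1.19 minus this above level and lowers the arm. Near 0.83 the sprung foot meets the cell and the lever resists with up to 4 N at the grip; dead point 1.05, then it snaps by itself to the stop at 1.17: locked.
- lever_grip (a point): Point on the lever's axis in the middle of its round black grip, 75 mm from the pivot; moves with the lever in the nest's plane x = 0.020. The grip is 18 mm across and runs from 40 to 110 mm from the pivot.
- lever_pivot (a point): Axis of the lever, at (0.020, 0.110, 0.067) in the nest's frame, parallel to the nest's x.
- clamp_arm: Hold-down arm, steel bar 12 mm wide, 102 mm long from its pivot; origin on the pivot at (0.020, 0.050, 0.048) in the nest's frame. Clamp open, it slants up over the cell, its foot near y 0.01 and 130 mm, its end 155 mm above the bench; closed, it lies nearly level towards -y, its end 75 mm above the bench.
- clamp_foot: Rubber foot on a sprung spindle at the end of the hold-down arm, 19 mm across; origin at the centre of its underside. Locked, it presses on the cell's pad with about 11 N.
- reagent_1: Bystander: small round reagent bottle with a screw cap, 42 mm across, 80 mm tall, standing behind the nest. Origin at the centre of its underside.
- scoop: Bystander: flat plastic measuring scoop, 128 mm long, 12 mm high, lying in front of the nest. Origin at the centre of its underside.
- forceps: Bystander: steel forceps, 127 mm long, 8 mm high, lying left of the nest, pointing away from the robot. Origin at the centre of its underside.
- petri_0: Bystander: closed petri dish, 91 mm across, 15 mm high, right of the nest. Origin at the centre of its underside.
- tape_roll: Bystander: roll of tape lying flat, 72 mm across, 19 mm high, left of the nest towards the back. Origin at the centre of its underside.
- timer: Bystander: bench timer with three keys, 62 x 65 x 20 mm, right of the nest towards the robot. Origin at the centre of its underside.
- weigh_boat_0: Bystander: shallow square weighing boat, 76 x 76 x 15 mm, left of the nest. Origin at the centre of its underside.
Things that resemble listed ones, but are neither listed nor needed, are in the scene too. What is shaped like the cell but pink is not meant.

How it is judged (in metres and radians):
On the way, in this order (a step that is already met when the one before it is completed fails the run):
1. the cell sits home against its three pins while the clamp is still open (horizontal distance between cell and nest_home below 0.003 m and angle between the x axis of cell and the x axis of nest, either way round below 0.035 rad and z of cell in the frame of nest_home between -0.003 and 0.003 m and value of joint clamp_lever below 0.5 rad), for 0.2 s.
2. the lever has snapped past its dead point and the foot holds the cell (horizontal distance between cell and nest_home below 0.003 m and angle between the x axis of cell and the x axis of nest, either way round below 0.035 rad and value of joint clamp_lever above 1.13 rad and contact force between clamp_foot and cell above 8 N), for 0.2 s.
At the end, for the whole second after the job is handed in: The cell lies flat on the nest, its centre within 3 mm of home and its sides within 2 degrees of the nest's; the clamp's lever is past 1.13 rad (dead point 1.05, stop 1.17) and at rest, and the foot presses on the cell with more than 8 N (all of step 2 and z of cell in the frame of nest_home between -0.003 and 0.003 m and velocity of joint clamp_lever below 0.05 rad/s and linear speed of cell below 0.01 m/s); the robot touches nothing.
It fails at once if the cell is lifted off the plate or tipped (z of cell in the frame of nest_home above 0.008 m or angle between cell's own z axis and vertical above 0.15 rad).
It fails at once if one of the other things on the bench is moved by more than 20 mm or tipped over (distance of any of reagent_1, scoop, forceps, petri_0, tape_roll, timer, weigh_boat_0 from where it was at the start of the episode above 0.02 m or angle between any of reagent_1, scoop, forceps, petri_0, tape_roll, timer, weigh_boat_0's own z axis and vertical above 0.4 rad).
It also fails if it takes over 58 s, if anything falls off the work surface, if the arm or the gripper's body presses on something with over 40 N, if the wrist force passes 120 N, or if a joint passes its speed limit or range.

### The arm

A 6-joint arm with a two-finger parallel gripper is mounted at the origin on a cart in front of the work surface, level with it; the furniture and walls round the work are solid. World frame = base frame: x ahead of the robot, y to its left, z up, the work surface at z = 0. Lengths are in mm, angles in rad, forces in N, time in s.
With the tool pointing down it reaches from about 275 to 825 mm from the base axis. Payload 5.2 kg.
Tool frame: the origin (TCP) lies midway between the tips of the shut fingers; the grasp point (between the pads) lies 19 mm behind it (grasp_offset is the distance from the TCP to the grasp point, in mm); z points along the fingers, y is the line along which they close (so a half turn about z gives the same grasp; the last joint's range is limited). The gripper opens to 93 mm and grips with 3 to 60 N. Pads are 15 mm wide; open, the fingers measure 128 mm over their backs; the gripper's body (75 mm by 188 mm) begins 65 mm behind the grasp point.
Start: joints at [-1.514, 0.259, 1.535, -0, 1.348, -0.203], TCP at [141.309, -531.542, 218.653] pointing down, gripper open.
Joint ranges: [-3.14, 3.14], [-0.91, 2.08], [0.19, 2.58], [-1.22, 4.36], [0.22, 2.71], [-3.12, 3.12]. Speed limits (rad/s): [2.57, 2.57, 3.14, 3.14, 3.14, 3.14].

### API

Orientations are given as a unit quaternion [x, y, z, w].
In Python, from cell import * gives the robot as it stands.
- The arm moves only by the tool carry_out, never from a script. Its argument "targets" is a list of rows, each an object with "grip": the opening, from -1 (shut) to 1 (fully open); "linear": the shift along the tool's x, y, z in mm, a list of three; "rotation": the turn, a rotation vector about the tool's x, y, z in rad, a list of three. In form: [{"grip": grip, "linear": [x, y, z], "rotation": [wx, wy, wz]}, ...]. A call has 1 to 8 rows; each row shifts and turns the commanded pose from where the row before left it, along the tool's axes as they then stand; what a row does not reach is not made up. A row lasts 1/8 s, in which the tool goes at most 62.5 mm and 10.7 degrees, less where a joint would pass 70% of its speed; a pose out of reach is approached as far as the arm can. A call is refused whole if a number of a shift passes 62.5 or a number of a turn 0.188, either way. A call with a gripper value outside its range is refused whole. The fingers move at their own pace and stop on an object; the grip force is fixed at half the most. Time passes only in rows, so rows that do not move let the fingers close. It gives the time, the measured TCP pose, the force, the opening and the grip force at its end, in the units of the state.
- get_state(): the state, without advancing time (a new reading comes with each control period).
- camera(name): name is "side" or "top" or "wrist"; returns a dict with "img" (400x640x3 uint8, blue, green, red), "fx", "fy", "cx", "cy" (pixels), "rvec" (rotation vector, rad) and "tvec" (3), from world to camera coordinates, as OpenCV has them; the wrist camera has in their place "T_tool_cam" (4x4, takes a point from camera to tool coordinates, whose origin is the TCP and whose axes are the flange's). Camera axes: x right, y down, z forward; pixel columns grow to the right and rows downward; lengths in mm; the calibration is good to about 2 mm. A picture is of the moment at which its call begins: read the wrist's pose just before it. There is no depth.
- sign_off(): hands the job in; it is judged then, once.
The state is a dict: "clock": time; "joint_positions": joint angles; "qd": joint speeds; "effort": joint torques, N m; "ee_pos": TCP position; "orientation": TCP orientation; "wrist_force": force on the tool from outside, world axes, zero at the start; "wrist_torque": the same for the moment, N m; "width": finger opening in mm; "gripper_force": force on a finger pad.
Only numpy, scipy, OpenCV 4.12 (cv2) and the standard library are available. Lean on these libraries where they do the work, as an engineer would, in place of code of your own. Each camera call takes 0.05 s, during which the arm holds its last target. There are 200 camera calls.

## Working session

There is one attempt and no reset: what is moved stays moved. The work goes in short steps, Python scripts to look and compute and a tool call to move; the robot and the scene stay as the last step left them, time stands still between calls to the robot, and variables do not carry over. Pictures are saved under pics/ and viewed, at most 12 in all, crops included, and the job is handed in when it is done.

Besides the shell and the picture viewer there is one more tool, called after ">>>" by a JSON object that holds its "op" and its "data". carry_out: Moves the arm, as the interface text tells. Its arguments: {"type":"object","properties":{"targets":{"type":"array","items":{"type":"object","properties":{"grip":{"type":"number"},"linear":{"type":"array","items":{"type":"number"}},"rotation":{"type":"array","items":{"type":"number"}}}}}},"required":["targets"]}

```bash
mkdir -p pics; ls; python3 - <<'E'
from cell import *
import cv2,numpy as np
s=get_state();print(s)
for n in("top","side"):
    c=camera(n);cv2.imwrite(f"pics/{n}0.png",c["img"]);print(n,{k:c[k] for k in c if k!="img"})
E
```

```text
pics
{'clock': 0.0, 'joint_positions': array([-1.51380022e+00,  2.59331822e-01,  1.53606943e+00, -3.90415410e-05,
        1.34800186e+00, -2.02813768e-01]), 'qd': array([ 0.00205552,  0.00214502,  0.00170514, -0.00084059, -0.00092917,
        0.0009162 ]), 'effort': array([-1.83307311e-03, -4.37314796e+01, -2.84003502e+01,  7.17954850e-02,
        4.13768739e-02, -1.51867098e-04]), 'ee_pos': array([ 141.26306939, -530.98420905,  217.82920907]), 'orientation': array([ 9.91573245e-01,  1.29544122e-01,  4.69571022e-05, -9.04213140e-04]), 'wrist_force': array([-0.8690817 ,  0.68925715,  0.01642429]), 'wrist_torque': array([-0.00045737, -0.03802566, -0.02952905]), 'gripper_force': 0.0, 'width': 93.2780219510471}
top {'fx': 429.7334389269539, 'fy': 429.7334389269539, 'cx': 322.88639640236573, 'cy': 193.88835069705235, 'rvec': array([ 2.12390371, -2.17285012,  0.12306923]), 'tvec': array([  86.7388345 ,  538.00414618, 1086.0826017 ])}
side {'fx': 494.8652467308236, 'fy': 494.8652467308236, 'cx': 315.0750481099385, 'cy': 199.20470669566657, 'rvec': array([ 0.01153755,  2.60285555, -1.75861706]), 'tvec': array([ 502.51815808,   76.24964241, 1527.40483748])}
```

View pics/top0.png

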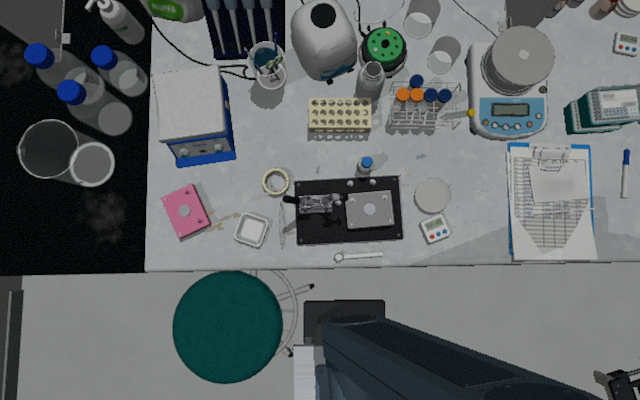

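View pics/side0.png

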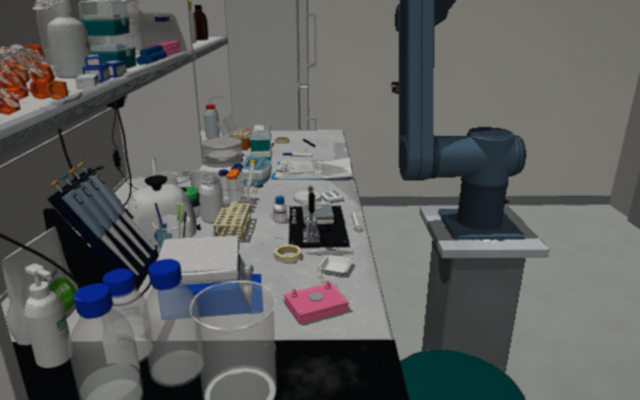

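The top view shows the nest at about px (294–402, 177–245), with the cell at about (346–394, 190–228), the clamp on the left half and the lever pointing left. The pink decoy is far left. I'll zoom in.

```bash
cat > h.py <<'E'
from cell import *
import cv2,numpy as np
from scipy.spatial.transform import Rotation as R
def cam(n):
    if n=="wrist":
        s=get_state();c=camera(n);T=np.eye(4);T[:3,:3]=R.from_quat(s["orientation"]).as_matrix();T[:3,3]=s["ee_pos"]
        W=np.linalg.inv(T@c["T_tool_cam"]);c["R"]=W[:3,:3];c["t"]=W[:3,3]
    else:
        c=camera(n);c["R"]=cv2.Rodrigues(c["rvec"])[0];c["t"]=c["tvec"]
    c["K"]=np.array([[c["fx"],0,c["cx"]],[0,c["fy"],c["cy"]],[0,0,1]]);return c
def toworld(c,px,z):
    px=np.atleast_2d(px).astype(float);d=np.c_[(px-[c["cx"],c["cy"]])/[c["fx"],c["fy"]],np.ones(len(px))]@c["R"]
    o=-c["R"].T@c["t"];return o+d*((z-o[2])/d[:,2])[:,None]
def topix(c,P):
    q=np.atleast_2d(P)@c["R"].T+c["t"];return q[:,:2]/q[:,2:]*[c["fx"],c["fy"]]+[c["cx"],c["cy"]]
E
python3 - <<'E'
from h import *
c=cam("top");im=c["img"][168:252,285:410]
cv2.imwrite("pics/topz.png",cv2.resize(im,None,fx=6,fy=6,interpolation=cv2.INTER_CUBIC))
print(toworld(c,[[295,244],[402,240],[398,177],[297,179]],12))
E
```

```text
[[ 411.88653125  150.88759729   12.        ]
 [ 416.12790217 -129.8365604    12.        ]
 [ 583.52592147 -126.76006735   12.        ]
 [ 584.68352102  143.19444867   12.        ]]
```

View pics/topz.png

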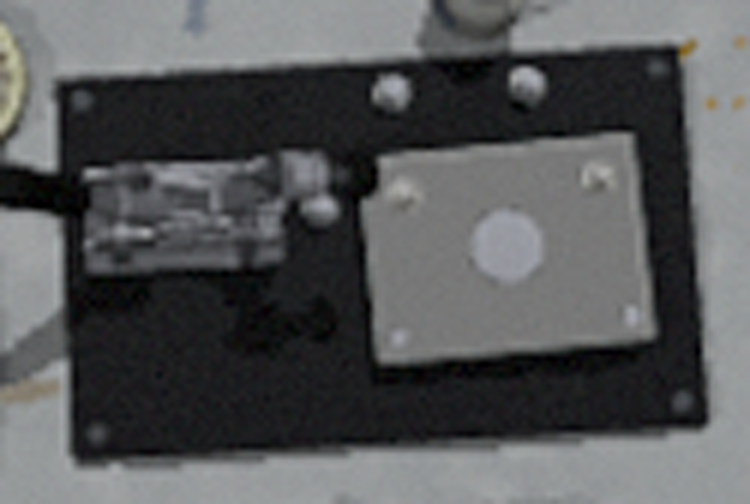

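```bash
cat >> h.py <<'E'
from scipy.optimize import least_squares
def fit(W,M):
    def f(p):
        c,s=np.cos(p[2]),np.sin(p[2]);return (M@np.array([[c,s],[-s,c]])+p[:2]-W[:,:2]).ravel()
    r=least_squares(f,[*W[:,:2].mean(0),0]);return r.x,r.fun.reshape(-1,2)
def n2w(n,P):
    P=np.atleast_2d(P);c,s=np.cos(n[2]),np.sin(n[2]);return P@np.array([[c,s],[-s,c]])+n[:2]
E
python3 - <<'E'
from h import *
np.set_printoptions(precision=3,suppress=True)
c=cam("top");Z=lambda a:(np.array(a)+.5)/6-.5+[285,168]
n,r=fit(toworld(c,Z([[58,82],[682,47],[706,425],[77,460]]),12),np.array([[85,140],[85,-140],[-85,-140],[-85,140]]))
print("nest",n,r)
q,r=fit(toworld(c,Z([[362,157],[634,132],[656,338],[377,365]]),38),np.array([[45,60],[45,-60],[-45,-60],[-45,60]]))
print("cell",q,r)
pins=n2w(n,[[70,-70],[70,-10],[20,25],[20,-40]]);print(pins)
print("pin meas",toworld(c,Z([[527,84],[391,91],[321,206]]),28))
d=np.linalg.inv(np.array([[np.cos(n[2]),-np.sin(n[2])],[np.sin(n[2]),np.cos(n[2])]]))@(q[:2]-n[:2]);print("cell in nest",d,q[2]-n[2])
print("pad",toworld(c,Z([507,245]),42))
print(toworld(c,[[365,160],[279,225],[432,195],[435,230],[340,257],[275,181],[250,230]],10))
E
```

```text
nest [499.472   9.225   0.031] [[ 1.279  1.173]
 [ 1.025 -0.428]
 [-1.336 -2.694]
 [-0.968  1.948]]
cell [497.681 -44.285   0.065] [[ 0.226  1.369]
 [-0.129 -0.328]
 [-0.595 -0.466]
 [ 0.499 -0.574]]
[[571.632 -58.547]
 [569.751   1.423]
 [518.679  34.839]
 [520.716 -30.129]]
pin meas [[570.31  -56.463  28.   ]
 [568.647   3.202  28.   ]
 [518.635  35.227  28.   ]]
cell in nest [ -3.467 -53.427] 0.03338452618317137
pad [[498.379 -43.869  42.   ]]
[[ 632.354  -40.565   10.   ]
 [ 462.819  192.776   10.   ]
 [ 533.227 -215.032   10.   ]
 [ 440.378 -217.867   10.   ]
 [ 375.527   33.624   10.   ]
 [ 581.018  202.498   10.   ]
 [ 451.34   269.757   10.   ]]
```

```bash
cat >> h.py <<'E'
N=np.array([499.,10.,0.031])
def pose(x,y,z,tilt=0,yaw=0.031):
    "nest-frame TCP position in mm, tool x along nest x, fingertips tilted forward"
    b=R.from_euler("z",yaw)*R.from_quat([1,0,0,0])*R.from_euler("y",tilt)
    return np.r_[n2w(N,[x,y])[0],z],b
def rows(seq,start=None):
    "seq of ((pos,rot), nrows, grip); prints rows from the measured pose"
    if start is None: s=get_state();start=(s["ee_pos"],R.from_quat(s["orientation"]))
    p,r=start;k=0
    for (P,Q),m,g in seq:
        dr=(r.inv()*Q).as_rotvec();p0,r0=p,r
        for i in range(m):
            P1=p0+(P-p0)*(i+1)/m;r1=r0*R.from_rotvec(dr*(i+1)/m)
            print(k,g,np.round(r.inv().apply(P1-p),1).tolist(),np.round((r.inv()*r1).as_rotvec(),3).tolist());p,r=P1,r1;k+=1
def st():
    s=get_state();p=s["ee_pos"];c,q=np.cos(N[2]),np.sin(N[2]);d=p[:2]-N[:2]
    print("t",round(s["clock"],2),"nest",np.round([c*d[0]+q*d[1],-q*d[0]+c*d[1],p[2]],1),"F",np.round(s["wrist_force"],1),"w",round(s["width"],1))
E
python3 - <<'E'
from h import *
rows([(pose(-73,-54,218,.25),12,0.07),(pose(-73,-54,60,.25),4,.07)]);st()
E
```

```text
0 0.07 [33.4, -32.9, 0.1] [-0.002, 0.021, 0.019]
1 0.07 [32.8, -33.6, 0.7] [-0.002, 0.021, 0.019]
2 0.07 [32.1, -34.2, 1.3] [-0.002, 0.021, 0.019]
3 0.07 [31.5, -34.8, 1.8] [-0.002, 0.021, 0.019]
4 0.07 [30.8, -35.4, 2.4] [-0.002, 0.021, 0.019]
5 0.07 [30.0, -36.0, 2.9] [-0.002, 0.021, 0.019]
6 0.07 [29.3, -36.5, 3.4] [-0.002, 0.021, 0.019]
7 0.07 [28.5, -37.1, 4.0] [-0.002, 0.021, 0.019]
8 0.07 [27.7, -37.6, 4.4] [-0.002, 0.021, 0.019]
9 0.07 [26.9, -38.2, 4.9] [-0.002, 0.021, 0.019]
10 0.07 [26.1, -38.7, 5.4] [-0.002, 0.021, 0.019]
11 0.07 [25.2, -39.2, 5.8] [-0.002, 0.021, 0.019]
12 0.07 [-9.8, 0.0, 38.3] [-0.0, 0.0, 0.0]
13 0.07 [-9.8, 0.0, 38.3] [-0.0, 0.0, 0.0]
14 0.07 [-9.8, 0.0, 38.3] [-0.0, 0.0, 0.0]
15 0.07 [-9.8, 0.0, 38.3] [-0.0, 0.0, 0.0]
t 0.2 nest [-374.3 -529.9  218.1] F [0.6 0.2 0.1] w 93.0
```

>>> {"op": "carry_out", "data": {"targets": [{"grip":0.07,"linear":[33,-33,0],"rotation":[-0.002,0.021,0.019]},{"grip":0.07,"linear":[33,-34,1],"rotation":[-0.002,0.021,0.019]},{"grip":0.07,"linear":[32,-34,1],"rotation":[-0.002,0.021,0.019]},{"grip":0.07,"linear":[32,-35,2],"rotation":[-0.002,0.021,0.019]},{"grip":0.07,"linear":[31,-35,2],"rotation":[-0.002,0.021,0.019]},{"grip":0.07,"linear":[30,-36,3],"rotation":[-0.002,0.021,0.019]},{"grip":0.07,"linear":[29,-37,3],"rotation":[-0.002,0.021,0.019]},{"grip":0.07,"linear":[28,-37,4],"rotation":[-0.002,0.021,0.019]}]}}

```text
clock: 1.2
ee_pos: [332.1, -206.3, 219.4]
orientation: [0.995, 0.053, 0.085, -0.003]
wrist_force: [0.9, -1.1, 0.9]
width: 49.7
gripper_force: 0.0
```

>>> {"op": "carry_out", "data": {"targets": [{"grip":0.07,"linear":[28,-38,4],"rotation":[-0.002,0.021,0.019]},{"grip":0.07,"linear":[27,-38,5],"rotation":[-0.002,0.021,0.019]},{"grip":0.07,"linear":[26,-39,5],"rotation":[-0.002,0.021,0.019]},{"grip":0.07,"linear":[25,-39,6],"rotation":[-0.002,0.021,0.019]},{"grip":0.07,"linear":[-10,0,38],"rotation":[0,0,0]},{"grip":0.07,"linear":[-10,0,38],"rotation":[0,0,0]},{"grip":0.07,"linear":[-10,0,38],"rotation":[0,0,0]},{"grip":0.07,"linear":[0,0,0],"rotation":[0,0,0]}]}}

```text
clock: 2.2
ee_pos: [424.1, -43.7, 100.3]
orientation: [0.992, 0.015, 0.123, -0.006]
wrist_force: [-0.6, -0.8, -0.0]
width: 49.6
gripper_force: 0.0
```

```bash
python3 - <<'E'
from h import *
st();rows([(pose(-73,-54,21,.25),3,.07),(pose(-38,-54,21,.25),5,.07)])
c=cam("wrist");cv2.imwrite("pics/w1.png",c["img"])
E
```

```text
t 2.2 nest [-76.5 -51.4 100.3] F [-0.6 -0.8 -0. ] w 49.6
0 0.07 [-5.3, 1.1, 25.9] [-0.003, 0.001, -0.001]
1 0.07 [-5.4, 1.0, 25.9] [-0.003, 0.001, -0.001]
2 0.07 [-5.4, 1.0, 25.9] [-0.003, 0.001, -0.001]
3 0.07 [6.8, -0.0, 1.7] [0.0, 0.0, 0.0]
4 0.07 [6.8, -0.0, 1.7] [0.0, 0.0, 0.0]
5 0.07 [6.8, 0.0, 1.7] [0.0, 0.0, -0.0]
6 0.07 [6.8, -0.0, 1.7] [0.0, 0.0, 0.0]
7 0.07 [6.8, -0.0, 1.7] [0.0, 0.0, 0.0]
```

View pics/w1.png

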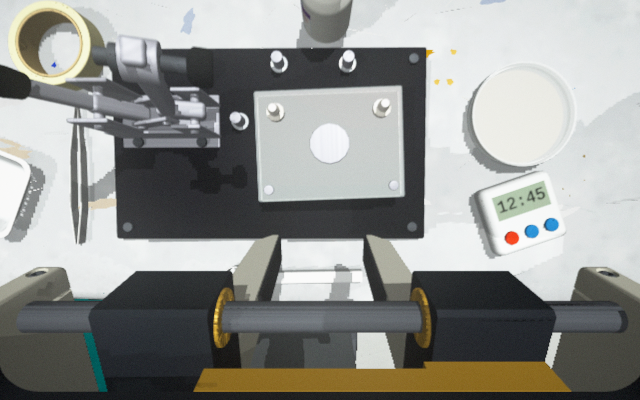

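The wrist view shows the cell at px (255–405, 87–202), with the three pins at (278,62), (347,62) and (238,121). The fingertips are in front of the cell's front face. Next I descend and push.

>>> {"op": "carry_out", "data": {"targets": [{"grip":0.07,"linear":[-5,1,26],"rotation":[-0.003,0,0]},{"grip":0.07,"linear":[-5,1,26],"rotation":[-0.003,0,0]},{"grip":0.07,"linear":[-5,1,26],"rotation":[-0.003,0,0]},{"grip":0.07,"linear":[0,0,0],"rotation":[0,0,0]},{"grip":0.07,"linear":[7,0,1.7],"rotation":[0,0,0]},{"grip":0.07,"linear":[7,0,1.7],"rotation":[0,0,0]},{"grip":0.07,"linear":[4,0,1],"rotation":[0,0,0]},{"grip":0.07,"linear":[4,0,1],"rotation":[0,0,0]}]}}

```text
clock: 3.25
ee_pos: [454.5, -47.0, 24.1]
orientation: [0.992, 0.015, 0.126, 0.0]
wrist_force: [-5.4, 0.5, 2.9]
width: 49.5
gripper_force: 2.0
```

```bash
python3 -c "
from h import *
st()"
```

```text
t 3.25 nest [-46.3 -55.6  24.1] F [-5.4  0.5  2.9] w 49.5
```

>>> {"op": "carry_out", "data": {"targets": [{"grip":0.07,"linear":[3,0,1],"rotation":[0,0,0]},{"grip":0.07,"linear":[3,0,1],"rotation":[0,0,0]},{"grip":0.07,"linear":[2,0,0.6],"rotation":[0,0,0]},{"grip":0.07,"linear":[0,0,0],"rotation":[0,0,0]}]}}

```text
clock: 3.75
ee_pos: [462.9, -46.9, 23.2]
orientation: [0.992, 0.015, 0.126, 0.0]
wrist_force: [-0.7, 1.0, 0.8]
width: 49.7
gripper_force: 0.9
```

>>> {"op": "carry_out", "data": {"targets": [{"grip":0.07,"linear":[1.5,0,0.4],"rotation":[0,0,0]},{"grip":0.07,"linear":[1.5,0,0.4],"rotation":[0,0,0]},{"grip":0.07,"linear":[0,0,0],"rotation":[0,0,0]}]}}

```text
clock: 4.12
ee_pos: [466.0, -46.8, 23.2]
orientation: [0.992, 0.015, 0.126, 0.0]
wrist_force: [-1.1, 0.7, 0.5]
width: 49.7
gripper_force: 1.0
```

```bash
python3 -c "
from h import *
st()"
```

```text
t 4.12 nest [-34.7 -55.8  23.2] F [-1.1  0.7  0.5] w 49.7
```

>>> {"op": "carry_out", "data": {"targets": [{"grip":0.07,"linear":[1,0,0.3],"rotation":[0,0,0]},{"grip":0.07,"linear":[1,0,0.3],"rotation":[0,0,0]}]}}

```text
clock: 4.38
ee_pos: [467.1, -46.6, 22.9]
orientation: [0.992, 0.015, 0.125, -0.0]
wrist_force: [-8.9, -1.9, 6.1]
width: 49.4
gripper_force: 4.7
```

>>> {"op": "carry_out", "data": {"targets": [{"grip":0.07,"linear":[1,0,0.3],"rotation":[0,0,0]},{"grip":0.07,"linear":[0,0,0],"rotation":[0,0,0]}]}}

```text
clock: 4.62
ee_pos: [467.1, -46.3, 22.6]
orientation: [0.992, 0.015, 0.124, -0.0]
wrist_force: [-10.3, -2.3, 7.3]
width: 49.8
gripper_force: 5.2
```

```bash
python3 -c "
from h import *
st()
c=cam('wrist');cv2.imwrite('pics/w2.png',c['img']);c=cam('top')
cv2.imwrite('pics/t2.png',cv2.resize(c['img'][168:252,285:410],None,fx=6,fy=6,interpolation=cv2.INTER_CUBIC))"
```

```text
t 4.62 nest [-33.6 -55.3  22.6] F [-10.3  -2.3   7.3] w 49.8
```

View pics/w2.png

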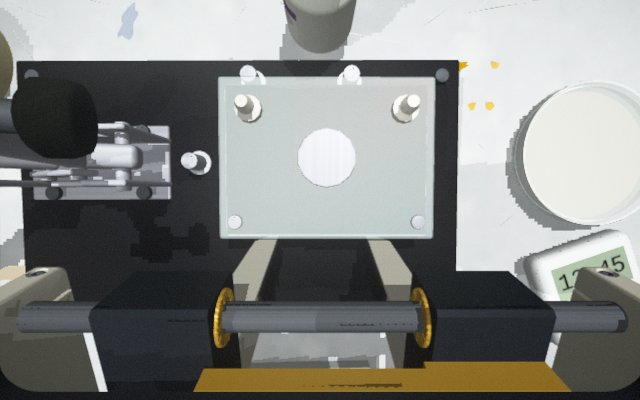

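The front push stopped against both back pins: the cell's back edge at row 77 touches the pins at (249,73) and (352,73), and force rose to 10 N. Next is the side push.

```bash
python3 - <<'E'
from h import *
rows([(pose(-52,-56,23,.25),1,.07),(pose(-52,-100,70,.25),2,-1),(pose(-10,-144,70,.12),2,-1),(pose(20,-144,70,0),1,-1),(pose(20,-144,22,0),2,-1)])
E
```

```text
0 0.07 [-17.7, 0.7, -5.0] [0.003, 0.0, -0.001]
1 -1 [5.8, 22.0, -22.8] [-0.0, 0.0, 0.0]
2 -1 [5.8, 22.0, -22.8] [0.0, 0.0, 0.0]
3 -1 [20.3, 22.0, 5.2] [0.0, -0.065, 0.0]
4 -1 [20.6, 22.0, 3.9] [0.0, -0.065, 0.0]
5 -1 [29.8, 0.0, 3.6] [0.0, -0.12, 0.0]
6 -1 [0.0, 0.0, 24.0] [0.0, 0.0, 0.0]
7 -1 [0.0, 0.0, 24.0] [0.0, 0.0, 0.0]
```

>>> {"op": "carry_out", "data": {"targets": [{"grip":0.07,"linear":[-18,0.5,-5],"rotation":[0,0,0]},{"grip":-1,"linear":[6,22,-23],"rotation":[0,0,0]},{"grip":-1,"linear":[6,22,-23],"rotation":[0,0,0]},{"grip":-1,"linear":[20,22,5],"rotation":[0,-0.065,0]},{"grip":-1,"linear":[20,22,4],"rotation":[0,-0.065,0]},{"grip":-1,"linear":[30,0,3.6],"rotation":[0,-0.12,0]},{"grip":-1,"linear":[0,0,0],"rotation":[0,0,0]},{"grip":-1,"linear":[0,0,0],"rotation":[0,0,0]}]}}

```text
clock: 5.72
ee_pos: [523.7, -132.9, 70.7]
orientation: [1.0, 0.015, 0.001, 0.001]
wrist_force: [-0.1, -0.2, 0.8]
width: 0.2
gripper_force: 0.0
```

```bash
python3 - <<'E'
from h import *
st()
c=cam('wrist');cv2.imwrite('pics/w3.png',c['img'])
rows([(pose(20,-144,21,0),2,-1)])
E
```

```text
t 5.72 nest [  20.2 -143.6   70.7] F [-0.1 -0.2  0.8] w 0.2
0 -1 [0.2, 0.2, 24.9] [0.001, -0.001, -0.001]
1 -1 [0.2, 0.2, 24.9] [0.001, -0.001, -0.001]
```

View pics/w3.png

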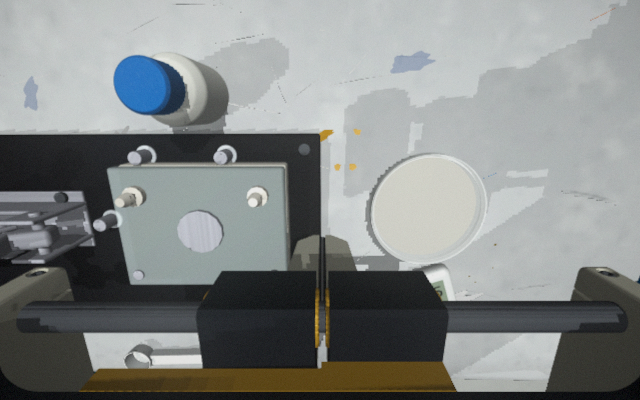

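The shut fingertips are at (322,238), between the cell's right edge (290) and the petri dish (370). It's clear to go down and push left.

>>> {"op": "carry_out", "data": {"targets": [{"grip":-1,"linear":[0,0,25],"rotation":[0,0,0]},{"grip":-1,"linear":[0,0,24],"rotation":[0,0,0]},{"grip":-1,"linear":[0,0,0],"rotation":[0,0,0]},{"grip":-1,"linear":[0,-6,0],"rotation":[0,0,0]},{"grip":-1,"linear":[0,-4,0],"rotation":[0,0,0]},{"grip":-1,"linear":[0,-3,0],"rotation":[0,0,0]},{"grip":-1,"linear":[0,-3,0],"rotation":[0,0,0]}]}}

```text
clock: 6.65
ee_pos: [524.7, -118.7, 23.4]
orientation: [1.0, 0.015, 0.002, 0.003]
wrist_force: [-0.7, -5.6, 4.3]
width: 0.4
gripper_force: 3.0
```

>>> {"op": "carry_out", "data": {"targets": [{"grip":-1,"linear":[0,-2,0],"rotation":[0,0,0]},{"grip":-1,"linear":[0,-2,0],"rotation":[0,0,0]}]}}

```text
clock: 6.9
ee_pos: [524.7, -115.1, 23.4]
orientation: [1.0, 0.015, 0.002, 0.003]
wrist_force: [-1.8, -4.9, 5.3]
width: -0.0
gripper_force: 3.2
```

```bash
python3 -c "
from h import *
st()"
```

```text
t 6.9 nest [  21.8 -125.8   23.4] F [-1.8 -4.9  5.3] w -0.0
```

>>> {"op": "carry_out", "data": {"targets": [{"grip":-1,"linear":[0,-2,0],"rotation":[0,0,0]},{"grip":-1,"linear":[0,-2,0],"rotation":[0,0,0]},{"grip":-1,"linear":[0,-1,0],"rotation":[0,0,0]}]}}

```text
clock: 7.28
ee_pos: [524.5, -110.1, 23.3]
orientation: [1.0, 0.015, 0.002, 0.003]
wrist_force: [-0.7, -5.7, 6.0]
width: 0.5
gripper_force: 3.2
```

>>> {"op": "carry_out", "data": {"targets": [{"grip":-1,"linear":[0,-1,0],"rotation":[0,0,0]},{"grip":-1,"linear":[0,-1,0],"rotation":[0,0,0]}]}}

```text
clock: 7.52
ee_pos: [524.5, -108.2, 23.3]
orientation: [1.0, 0.015, 0.002, 0.003]
wrist_force: [-1.8, -6.2, 5.9]
width: 0.3
gripper_force: 3.3
```

>>> {"op": "carry_out", "data": {"targets": [{"grip":-1,"linear":[0,-1,0],"rotation":[0,0,0]}]}}

```text
clock: 7.65
ee_pos: [524.4, -107.2, 23.3]
orientation: [1.0, 0.015, 0.002, 0.003]
wrist_force: [-1.5, -6.1, 5.0]
width: 0.4
gripper_force: 3.3
```

```bash
python3 -c "
from h import *
st()"
```

```text
t 7.65 nest [  21.8 -117.9   23.3] F [-1.5 -6.1  5. ] w 0.4
```

>>> {"op": "carry_out", "data": {"targets": [{"grip":-1,"linear":[0,-1,0],"rotation":[0,0,0]},{"grip":-1,"linear":[0,-1,0],"rotation":[0,0,0]}]}}

```text
clock: 7.9
ee_pos: [524.4, -106.5, 23.4]
orientation: [1.0, 0.015, 0.002, 0.004]
wrist_force: [-2.2, -13.3, 4.0]
width: 0.6
gripper_force: 6.8
```

```bash
python3 -c "
from h import *
st()
c=cam('wrist');cv2.imwrite('pics/w4.png',c['img'])"
```

```text
t 7.9 nest [  21.8 -117.2   23.4] F [ -2.2 -13.3   4. ] w 0.6
```

View pics/w4.png

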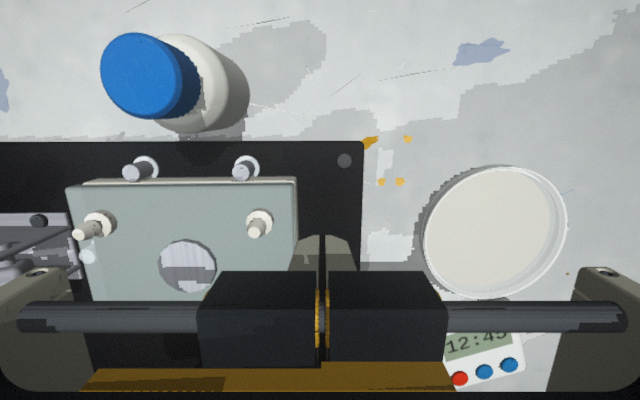

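The side pin stopped the cell at 13 N, at TCP y -117.2 against the nominal -117.5. I'll reseat it from the front with two fingers.

```bash
python3 - <<'E'
from h import *
rows([(pose(20,-132,23,0),1,-1),(pose(20,-132,72,0),2,0.07),(pose(-60,-60,72,.25),3,.07),(pose(-57,-41,24,.25),2,.07)])
E
```

```text
0 -1 [-1.8, 14.7, 0.5] [0.009, -0.005, -0.001]
1 0.07 [-0.0, 0.0, -24.5] [0.0, 0.0, 0.0]
2 0.07 [-0.0, 0.0, -24.5] [0.0, 0.0, -0.0]
3 0.07 [-26.7, -24.0, -0.0] [-0.0, 0.083, 0.0]
4 0.07 [-26.6, -24.0, -2.2] [0.0, 0.083, -0.0]
5 0.07 [-26.3, -24.0, -4.4] [0.0, 0.083, 0.0]
6 0.07 [-4.5, -9.5, 23.6] [0.0, 0.0, 0.0]
7 0.07 [-4.5, -9.5, 23.6] [0.0, 0.0, 0.0]
```

>>> {"op": "carry_out", "data": {"targets": [{"grip":-1,"linear":[-2,16,0],"rotation":[0,0,0]},{"grip":0.07,"linear":[0,0,-25],"rotation":[0,0,0]},{"grip":0.07,"linear":[0,0,-25],"rotation":[0,0,0]},{"grip":0.07,"linear":[-27,-24,0],"rotation":[0,0.083,0]},{"grip":0.07,"linear":[-27,-24,-2],"rotation":[0,0.083,0]},{"grip":0.07,"linear":[-26,-24,-4],"rotation":[0,0.083,0]},{"grip":0.07,"linear":[-4.5,-10,23.5],"rotation":[0,0,0]},{"grip":0.07,"linear":[-4.5,-10,23.5],"rotation":[0,0,0]}]}}

```text
clock: 8.95
ee_pos: [441.4, -29.8, 23.5]
orientation: [0.992, 0.014, 0.126, 0.0]
wrist_force: [0.6, 0.1, -0.2]
width: 49.7
gripper_force: 0.0
```

```bash
python3 -c "
from h import *
st();rows([(pose(-37,-41,23,.25),3,.07)])"
```

```text
t 8.95 nest [-58.8 -38.   23.5] F [ 0.6  0.1 -0.2] w 49.7
0 0.07 [7.0, 1.0, 2.0] [0.002, -0.001, -0.001]
1 0.07 [7.0, 1.0, 2.0] [0.002, -0.001, -0.001]
2 0.07 [7.0, 1.0, 2.0] [0.002, -0.001, -0.001]
```

>>> {"op": "carry_out", "data": {"targets": [{"grip":0.07,"linear":[7,1,2],"rotation":[0,0,0]},{"grip":0.07,"linear":[7,0,2],"rotation":[0,0,0]},{"grip":0.07,"linear":[7,0,2],"rotation":[0,0,0]},{"grip":0.07,"linear":[1.5,0,0.4],"rotation":[0,0,0]},{"grip":0.07,"linear":[1.5,0,0.4],"rotation":[0,0,0]},{"grip":0.07,"linear":[0,0,0],"rotation":[0,0,0]}]}}

```text
clock: 9.7
ee_pos: [466.2, -30.2, 22.7]
orientation: [0.992, 0.015, 0.125, -0.0]
wrist_force: [-3.2, -0.6, 1.8]
width: 49.8
gripper_force: 1.5
```

>>> {"op": "carry_out", "data": {"targets": [{"grip":0.07,"linear":[1,0,0.3],"rotation":[0,0,0]},{"grip":0.07,"linear":[1,0,0.3],"rotation":[0,0,0]}]}}

```text
clock: 9.95
ee_pos: [466.7, -29.6, 22.1]
orientation: [0.992, 0.015, 0.124, -0.0]
wrist_force: [-9.7, -3.2, 8.3]
width: 49.8
gripper_force: 5.5
```

```bash
python3 -c "
from h import *
st()"
```

```text
t 9.95 nest [-33.5 -38.6  22.1] F [-9.7 -3.2  8.3] w 49.8
```

>>> {"op": "carry_out", "data": {"targets": [{"grip":0.07,"linear":[-20,0,-6],"rotation":[0,0,0]},{"grip":0.07,"linear":[0,0,-45],"rotation":[0,0,0]},{"grip":0.07,"linear":[0,0,-45],"rotation":[0,0,0]},{"grip":-1,"linear":[0,0,-45],"rotation":[0,0,0]},{"grip":-1,"linear":[0,0,0],"rotation":[0,0,0]},{"grip":-1,"linear":[0,0,0],"rotation":[0,0,0]}]}}

```text
clock: 10.7
ee_pos: [414.3, -31.2, 154.1]
orientation: [0.992, 0.014, 0.126, 0.0]
wrist_force: [-0.3, -0.0, 0.0]
width: 24.7
gripper_force: 0.0
```

```bash
python3 -c "
from h import *
st()
c=cam('wrist');cv2.imwrite('pics/w5.png',cv2.resize(c['img'],(800,500)));np.save('w5.npy',[c['R'],c['t'],c['K']],allow_pickle=True) if 0 else np.savez('w5.npz',R=c['R'],t=c['t'],K=c['K'])"
```

```text
t 10.7 nest [-85.9 -38.6 154.1] F [-0.3 -0.   0. ] w 24.7
```

View pics/w5.png

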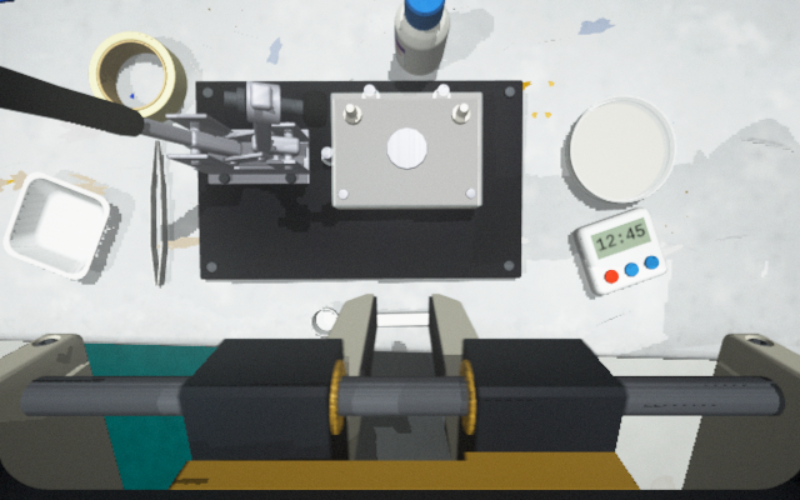

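The cell is against all three pins, at about px (331–482, 93–207), square with the nest. I'll check this numerically, along with the lever model, and plan the path.

```bash
python3 - <<'E'
from h import *
np.set_printoptions(precision=2,suppress=True)
d=np.load('w5.npz');K=d['K'];c=dict(R=d['R'],t=d['t'],fx=K[0,0],fy=K[1,1],cx=K[0,2],cy=K[1,2])
Z=lambda a:np.array(a)*.8
n,r=fit(toworld(c,Z([[196,82],[522,81],[522,277],[201,279]]),12),np.array([[85,140],[85,-140],[-85,-140],[-85,140]]))
q,r2=fit(toworld(c,Z([[331,93],[481,93],[482,207],[332,207]]),38),np.array([[45,60],[45,-60],[-45,-60],[-45,60]]))
print(n,q,np.abs(r).max(),np.abs(r2).max(),"home",n2w(n,[20,-40]))
for a in(1.19,1.1):
  for s in(40,110): print(a,s,topix(c,np.r_[n2w(N,[20,110+s*np.cos(a)])[0],67+s*np.sin(a)])/.8)
def lev(a,s,gap):
    h=9+gap;return pose(20,110+s*np.cos(a)-h*np.sin(a)-17.5,67+s*np.sin(a)+h*np.cos(a),0)
for a in(1.19,.8,.4,.1):print(a,lev(a,85,0)[0])
rows([(pose(-75,40,215,.1),2,-1),(pose(20,80,215,0),2,-1),(lev(1.19,85,12),2,-1)])
E
```

```text
[496.6    5.84   0.04] [517.61 -32.59   0.03] 1.7166843214566256 1.5166348663937441 home [[518.04 -33.41]]
1.19 40 [[131.82 120.34]]
1.19 110 [[-36.27  73.24]]
1.1 40 [[128.19 121.1 ]]
1.1 110 [[-45.91  77.27]]
1.19 [515.4  126.3  149.26]
0.8 [514.49 155.81 134.25]
0.4 [513.81 177.82 108.39]
0.1 [513.53 186.71  84.44]
0 -1 [13.1, -39.1, -28.6] [0.002, -0.075, -0.001]
1 -1 [10.9, -39.1, -29.4] [0.002, -0.075, -0.001]
2 -1 [47.3, -20.0, 4.7] [-0.0, -0.05, 0.0]
3 -1 [47.4, -20.0, 2.4] [0.0, -0.05, 0.0]
4 -1 [-0.0, -12.3, 30.6] [-0.0, -0.0, 0.0]
5 -1 [-0.0, -12.3, 30.6] [-0.0, -0.0, -0.0]
```

>>> {"op": "carry_out", "data": {"targets": [{"grip":-1,"linear":[13,-39,-29],"rotation":[0,-0.075,0]},{"grip":-1,"linear":[11,-39,-29],"rotation":[0,-0.075,0]},{"grip":-1,"linear":[47,-20,5],"rotation":[0,-0.05,0]},{"grip":-1,"linear":[47,-20,2],"rotation":[0,-0.05,0]},{"grip":-1,"linear":[0,-12,31],"rotation":[0,0,0]},{"grip":-1,"linear":[0,-12,31],"rotation":[0,0,0]},{"grip":-1,"linear":[0,0,0],"rotation":[0,0,0]}]}}

```text
clock: 11.62
ee_pos: [512.9, 114.5, 149.3]
orientation: [1.0, 0.015, -0.004, 0.002]
wrist_force: [-0.3, -1.2, -0.2]
width: 0.3
gripper_force: 0.0
```

```bash
python3 - <<'E'
from h import *
def lev(a,s,gap):
    h=9+gap;return pose(20,110+s*np.cos(a)-h*np.sin(a)-17.5,67+s*np.sin(a)+h*np.cos(a),0)
st()
rows([(lev(1.19,85,2),1,-1)]+[(lev(a,85,-1),1,-1) for a in np.arange(1.09,-.12,-.1)])
c=cam('wrist');cv2.imwrite('pics/w6.png',c['img'])
E
```

```text
t 11.62 nest [ 17.1 104.  149.3] F [-0.3 -1.2 -0.2] w 0.3
0 -1 [2.9, -9.9, -0.7] [0.003, 0.008, -0.001]
1 -1 [0.0, -10.8, 3.9] [-0.0, -0.0, -0.0]
2 -1 [-0.0, -7.7, 3.6] [-0.0, -0.0, 0.0]
3 -1 [-0.0, -7.3, 4.4] [-0.0, -0.0, 0.0]
4 -1 [0.0, -6.9, 5.1] [-0.0, -0.0, -0.0]
5 -1 [0.0, -6.3, 5.7] [-0.0, -0.0, -0.0]
6 -1 [-0.0, -5.7, 6.3] [0.0, 0.0, 0.0]
7 -1 [-0.0, -5.1, 6.9] [-0.0, -0.0, 0.0]
8 -1 [0.0, -4.3, 7.3] [-0.0, -0.0, 0.0]
9 -1 [0.0, -3.6, 7.7] [0.0, 0.0, 0.0]
10 -1 [-0.0, -2.8, 8.1] [0.0, 0.0, 0.0]
11 -1 [0.0, -2.0, 8.3] [0.0, 0.0, 0.0]
12 -1 [0.0, -1.1, 8.5] [0.0, 0.0, 0.0]
13 -1 [-0.0, -0.3, 8.5] [0.0, -0.0, 0.0]
```

View pics/w6.png

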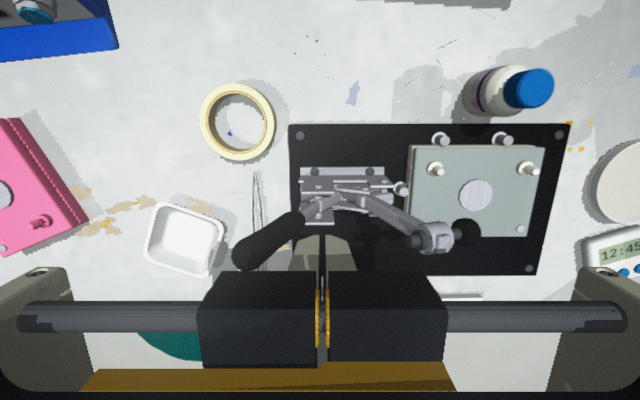

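The black lever, with its grip at (300,222) to (245,260), lies just left of the shut fingertips at (322,238), and the cell is undisturbed. Next I push it over in steps.

>>> {"op": "carry_out", "data": {"targets": [{"grip":-1,"linear":[3,-10,-0.7],"rotation":[0,0,0]},{"grip":-1,"linear":[0,-11,4],"rotation":[0,0,0]},{"grip":-1,"linear":[0,-8,3.6],"rotation":[0,0,0]},{"grip":-1,"linear":[0,-7,4.4],"rotation":[0,0,0]}]}}

```text
clock: 12.18
ee_pos: [517.5, 150.6, 142.5]
orientation: [1.0, 0.015, 0.001, 0.002]
wrist_force: [0.3, -0.1, -0.1]
width: 0.6
gripper_force: 0.0
```

>>> {"op": "carry_out", "data": {"targets": [{"grip":-1,"linear":[0,-7,5],"rotation":[0,0,0]},{"grip":-1,"linear":[0,-6.3,5.7],"rotation":[0,0,0]},{"grip":-1,"linear":[0,-5.7,6.3],"rotation":[0,0,0]},{"grip":-1,"linear":[0,-5,7],"rotation":[0,0,0]}]}}

```text
clock: 12.68
ee_pos: [516.9, 174.0, 117.7]
orientation: [1.0, 0.014, 0.001, 0.002]
wrist_force: [-0.2, -0.7, 0.4]
width: 0.3
gripper_force: 0.0
```

```bash
python3 - <<'E'
from h import *
def lev(a,s,gap):
    h=9+gap;return pose(20,110+s*np.cos(a)-h*np.sin(a)-17.5,67+s*np.sin(a)+h*np.cos(a),0)
st();rows([(lev(a,85,-1.5),1,-1) for a in np.arange(.39,-.12,-.1)])
c=cam('wrist');cv2.imwrite('pics/w7.png',c['img'])
E
```

```text
t 12.68 nest [ 23.  163.4 117.7] F [-0.2 -0.7  0.4] w 0.3
0 -1 [-3.0, -5.0, 11.4] [0.004, -0.001, -0.002]
1 -1 [0.0, -3.5, 7.8] [-0.0, 0.0, -0.0]
2 -1 [0.0, -2.7, 8.1] [0.0, 0.0, -0.0]
3 -1 [-0.0, -1.9, 8.3] [0.0, 0.0, 0.0]
4 -1 [0.0, -1.1, 8.5] [0.0, 0.0, 0.0]
5 -1 [0.0, -0.2, 8.5] [0.0, 0.0, -0.0]
```

View pics/w7.png

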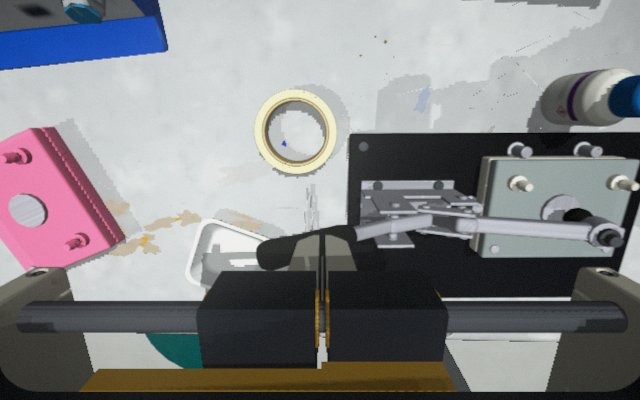

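The lever has come over: the grip at (260–355, 245) is under the fingertips and the foot is nearly on the pad at (560,212). I'll keep pushing down.

>>> {"op": "carry_out", "data": {"targets": [{"grip":-1,"linear":[-3,-5,11],"rotation":[0,0,0]},{"grip":-1,"linear":[0,-3.5,8],"rotation":[0,0,0]},{"grip":-1,"linear":[0,-2.7,8],"rotation":[0,0,0]}]}}

```text
clock: 13.1
ee_pos: [513.7, 185.3, 91.3]
orientation: [1.0, 0.014, 0.001, 0.001]
wrist_force: [-1.0, 1.4, 5.3]
width: 0.4
gripper_force: 2.6
```

>>> {"op": "carry_out", "data": {"targets": [{"grip":-1,"linear":[0,-2,6],"rotation":[0,0,0]},{"grip":-1,"linear":[0,-1,4],"rotation":[0,0,0]},{"grip":-1,"linear":[0,0,0],"rotation":[0,0,0]}]}}

```text
clock: 13.48
ee_pos: [513.1, 187.4, 80.5]
orientation: [1.0, 0.014, 0.0, 0.002]
wrist_force: [-0.1, 0.5, -0.4]
width: 0.7
gripper_force: 0.0
```

```bash
python3 - <<'E'
from h import *
st()
E
```

```text
t 13.47 nest [ 19.6 176.9  80.5] F [-0.1  0.5 -0.4] w 0.7
```

Force rose to 5 N, then dropped to zero, so the lever snapped. A light touch will confirm it's at the stop, then I'll retreat and look.

>>> {"op": "carry_out", "data": {"targets": [{"grip":-1,"linear":[0,0,2],"rotation":[0,0,0]},{"grip":-1,"linear":[0,0,2],"rotation":[0,0,0]}]}}

```text
clock: 13.72
ee_pos: [513.7, 187.5, 77.2]
orientation: [1.0, 0.014, 0.001, 0.002]
wrist_force: [0.4, -0.5, 3.2]
width: 0.3
gripper_force: 1.5
```

>>> {"op": "carry_out", "data": {"targets": [{"grip":-1,"linear":[0,0,-30],"rotation":[0,0,0]},{"grip":-1,"linear":[-25,20,-35],"rotation":[0,0,0]},{"grip":-1,"linear":[-40,40,-20],"rotation":[0,0,0]},{"grip":-1,"linear":[-40,40,-10],"rotation":[0,0,0]},{"grip":-1,"linear":[0,40,0],"rotation":[0,0,0]},{"grip":-1,"linear":[0,0,0],"rotation":[0,0,0]},{"grip":-1,"linear":[0,0,0],"rotation":[0,0,0]}]}}

```text
clock: 14.6
ee_pos: [412.7, 45.2, 172.6]
orientation: [1.0, 0.014, 0.001, 0.002]
wrist_force: [0.4, 0.8, -1.1]
width: 0.5
gripper_force: 0.0
```

```bash
python3 -c "
from h import *
st()
c=cam('wrist');cv2.imwrite('pics/w8.png',cv2.resize(c['img'],(800,500)))"
```

```text
t 14.6 nest [-85.2  37.8 172.6] F [ 0.4  0.8 -1.1] w 0.5
```

View pics/w8.png

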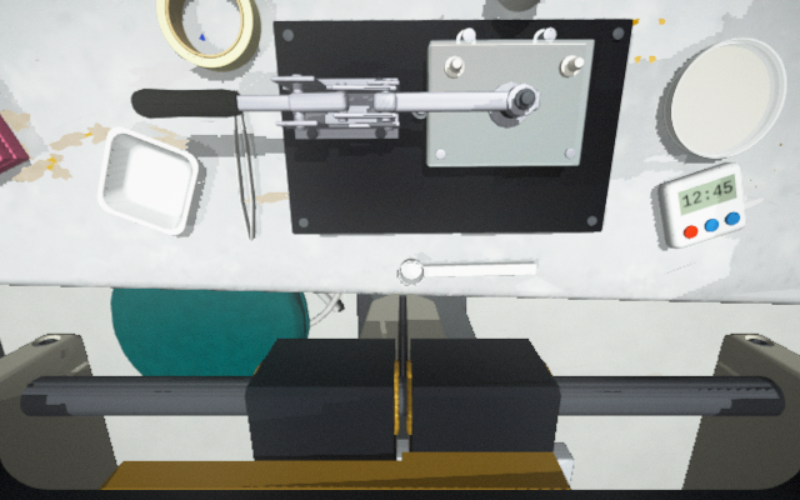

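The lever lies level at (135–270, 102), the arm is level with its foot on the pad at (520,100), the cell is against its pins, and the hand is clear. I'm handing in.

```bash
python3 -c "
from cell import *
print(sign_off())"
```

```text
the job is handed in; nothing more can be done
None
```

The job is handed in, but no verdict came back: the cell was pushed home against all three pins, the lever snapped over and stayed locked with the foot on the pad, the hand is clear, and none of the bystanders was touched.

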